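# Pin the wheel onto the trolley axle

### The arm

A 6-joint arm with a two-finger parallel gripper is mounted at the origin on the work surface. World frame = base frame: x ahead of the robot, y to its left, z up, the work surface at z = 0. Lengths are in mm, angles in rad, forces in N, time in s.
With the tool pointing down it reaches from about 350 to 775 mm from the base axis. Payload 7.3 kg.
Tool frame: the origin (TCP) lies at the very end of the fingers, on their centre line; the grasp point (between the pads) lies 19 mm behind it; z points along the fingers, y is the direction in which the jaws open and shut (so a half turn about z gives the same grasp; the last joint's range is limited). The gripper opens to 92 mm and grips with 3 to 60 N. Pads are 19 mm wide; open, the fingers measure 130 mm over their backs; the gripper's body (75 mm by 190 mm) begins 47 mm behind the grasp point.
Start: joints at [1.16, 0.342, 1.524, -0, 1.275, -0.146], TCP at [137.385, 506.725, 226.741] pointing down, gripper open.
Joint ranges: [-2.53, 2.53], [-0.77, 2.02], [0.04, 2.7], [-1, 4.14], [0.28, 2.66], [-3.11, 3.11]. Speed limits (rad/s): [2.57, 2.57, 3.14, 3.14, 3.14, 3.14].

### API

Orientations are given as [roll, pitch, yaw] about the fixed x, y, z axes, in that order (R = Rz(yaw) Ry(pitch) Rx(roll)).
In Python, from plant import bot gives the robot as it stands.
- The arm moves only by the tool arm_command, never from a script. Its argument "targets" is a list of rows, each an object of numbers: "x", "y", "z": the shift along the world's x, y, z in cm; "roll": the turn about the world's z in rad. In form: [{"x": .., "y": .., "z": .., "roll": ..}, ...]. A call has 1 to 8 rows; each row is the pose to reach, as a shift and turn from the pose commanded when the call began; what a row does not reach only later rows make up. A row lasts 1/12 s, in which the tool goes at most 41.7 mm and 7.16 degrees, less where a joint would pass 70% of its speed; a pose out of reach is approached as far as the arm can. A call with a gripper value outside its range is refused whole. "fingers" is the opening, from 0 (shut) to 1 (fully open), set as the call begins (left out, the last holds). The fingers move at their own pace and stop on an object; the grip force is fixed at half the most. Time passes only in rows, so rows that repeat a pose let the fingers close. It gives the time, the measured TCP pose, the force and the opening at its end, in the units of the state.
- bot.get_obs(): the state, without advancing time (a new reading comes with each control period).
- bot.capture(name): name is "scene" or "top" or "wrist"; returns a dict with "img" (400x640x3 uint8, blue, green, red), "fx", "fy", "cx", "cy" (pixels), "position" and "rotation" of the camera in the world; the wrist camera has in their place "hand_eye" (4x4, takes a point from camera to tool coordinates, whose origin is the TCP and whose axes are the flange's). Camera axes: x right, y down, z forward; pixel columns grow to the right and rows downward; lengths in mm; the calibration is good to about 2 mm. A picture is of the moment at which its call begins: read the wrist's pose just before it. There is no depth.
- bot.close_job(): hands the job in, once; it reports no verdict.
The state is a dict: "time": time; "joint_positions": joint angles; "dq": joint speeds; "tau": joint torques, N m; "tool_pos": TCP position; "tcp_rot": TCP orientation; "contact_force": force on the tool from outside, world axes, zero at the start; "moment": the same for the moment, N m; "grip_width": finger opening in mm.
Only numpy, scipy, OpenCV 4.12 (cv2) and the standard library are available. Lean on these libraries where they do the work, as an engineer would, in place of code of your own. Each camera call takes 0.05 s, during which the arm holds its last target.

### The job

Secure the wheel of the second-hand trolley: take the red-knobbed linchpin from the wooden rack, gently push it down through the hole in the squared axle end until its collar sits on the axle, then swing its brass ring over the axle's end until it is fully home against the pin's shank. The axle floats endways in its hub, so feel for the hole and never force the pin, and leave the other things alone.

Things in the scene. Friction and masses are not known exactly. Their poses are not given: they have to be found in the camera images.
- wheelset: Trolley axle with two black-tyred, yellow-rimmed wheels (160 mm diameter), chocked on the table, immovable. Origin on the table under axle_out; x points outboard along the axle (to its free squared end), z up. Axle centre line 80 mm above the table. Tyre face at x = -141 mm; hub, 44 mm diameter, out to x = -71 mm; washer, 38 mm diameter, to x = -60 mm.
- pin_grip (a point): Centre of the linchpin's red square knob (16 x 16 mm, 26 mm high). x: the pin's locking side, must point outboard (as the wheelset's x) in the axle; z: up. The collar under it (20 mm in x, 26 in y, 22 high) has its underside 43 mm below this point; so does it sit on the rack and, seated, on the axle (then 135 mm above the table). Grip across the y faces, fingers at most 15 mm below this point.
- ring (a joint): Angle of the linchpin's brass ring, a squared wire loop hinged on the collar about the pin's y axis, 33 mm below the knob's centre. 0 = standing straight up; negative = leaning back to the pin's -x; positive = over to +x; its stop at 3.0 = hanging down, home against the shank. Starts between -1.05 and -0.85; stays where it is left (hinge friction about 0.05 N m).
- ring_bar (a point): Middle of the ring's cross bar, 60 mm from the hinge. Wire 6 mm thick; two legs 46 mm apart between centres, along y, so that knob and axle pass between them.
- rack_socket (a point): Mouth of the rack socket in which the linchpin stands at the start, 70 mm above the table; the pin's collar rests on the rack. The wooden rack is 160 x 60 mm, fixed, its long side along x; a plain dark spare pin without ring stands in it 80 mm further along x and is to be left alone.
- pin_tip (a point): Tip of the linchpin's shank, 91 mm below the knob's centre, 48 mm below the collar. Shank 10 mm in diameter, its last 6 mm tapering to 6 mm. Seated, the tip is 44 mm above the table. Linchpin with ring weighs 0.1 to 0.15 kg.
- plain_pin: Plain dark spare pin in the rack, 20 mm head; leave it alone.
- wrench: Wrench lying on the table, bystander.
- washer: Loose steel washer on the table, bystander.
- collar: Loose brass spacer on the table, bystander.
- screw_jar: Jar with a blue cap, 68 mm wide, 85 mm high, bystander.
- mug: Blue mug, 80 mm wide, 90 mm high, bystander.
- hammer: Hammer lying on the table, bystander.
- axle_core (a point): Point on the axle's centre line, 12 mm below axle_out. At this height a spring detent in the hole grips the shank: pushing past it and on to the seat takes about 5 to 12 N.
- axle_out (a point): Point 92 mm above the table, level with the flat top of the squared axle end (24 x 24 mm bar), over the axle line: the limit of the axle's float. The bar floats endways, so the pin hole's mouth lies anywhere from 4 to 28 mm inboard of this point (x = -4 to -28 mm in the wheelset), on the centre line; it stays put in the work. Hole vertical, through, 12 mm diameter; the bar ends 36 mm outboard of it.
Things that resemble listed ones, but are neither listed nor needed, are in the scene too. Leave any green or pink look-alike of the part that bears pin_grip alone.

How it is judged (in metres and radians):
On the way:
1. the linchpin is pushed home through the axle with its ring still back (z of pin_tip in the frame of wheelset below 0.0465 m and x of pin_tip in the frame of wheelset between -0.031 and -0.001 m and y of pin_tip in the frame of wheelset between -0.005 and 0.005 m and angle between pin_grip's own z axis and vertical below 0.12 rad and value of joint ring below 0.3 rad), for 0.2 s.
At the end, for the whole second after the job is handed in: The linchpin stands upright (within 0.12 rad) in the axle hole, its collar within 2.5 mm of the axle, its locking side outboard within 0.4 rad, the ring swung over the axle's end to at least 2.8 rad (stop at 3.0), everything at rest (z of pin_tip in the frame of wheelset below 0.0465 m and x of pin_tip in the frame of wheelset between -0.031 and -0.001 m and y of pin_tip in the frame of wheelset between -0.005 and 0.005 m and angle between pin_grip's own z axis and vertical below 0.12 rad and value of joint ring above 2.8 rad and angle between the x axis of pin_grip and the x axis of wheelset, either way round below 0.4 rad and linear speed of linchpin below 0.02 m/s); the robot touches nothing.
It fails at once if the linchpin is forced: more than 70 N in all between pin or ring and the axle (contact force between linchpin and wheelset above 70 N).
It fails at once if a bystander is moved by more than 25 mm (distance of any of plain_pin, wrench, washer, collar, screw_jar, mug, hammer from where it was at the start of the episode above 0.025 m).
It also fails if it takes over 72 s, if anything falls off the work surface, if the arm or the gripper's body presses on something with over 40 N, if the wrist force passes 120 N, or if a joint passes its speed limit or range.

## Working session

There is one attempt and no reset: what is moved stays moved. The work goes in short steps, Python scripts to look and compute and a tool call to move; the robot and the scene stay as the last step left them, time stands still between calls to the robot, and variables do not carry over. Pictures are saved under pics/ and viewed, and the job is handed in when it is done.

Besides the shell and the picture viewer there is one more tool, called after "Emit:" by a JSON object that holds its "op" and its "data". arm_command: Moves the arm, as the interface text tells. Its arguments: {"type":"object","properties":{"targets":{"type":"array","items":{"type":"object","properties":{"x":{"type":"number"},"y":{"type":"number"},"z":{"type":"number"},"roll":{"type":"number"}}}},"fingers":{"type":"number"}},"required":["targets"]}

```bash
mkdir -p pics; ls; python3 - <<'E'
from plant import bot
import cv2,json
print(bot.get_obs())
for n in ["scene","top","wrist"]:
    c=bot.capture(n); cv2.imwrite(f"pics/{n}0.png",c["img"])
    print(n,{k:(v.tolist() if hasattr(v,'tolist') else v) for k,v in c.items() if k!="img"})
    import pickle; pickle.dump(c,open(f"{n}0.pkl","wb"))
E
```

```text
pics
{'time': 0.0, 'joint_positions': array([ 1.16002873e+00,  3.42737684e-01,  1.52502205e+00, -1.14598135e-05,
        1.27537368e+00, -1.46013140e-01]), 'dq': array([ 3.13786875e-04,  1.23880525e-03,  1.82433367e-03,  2.45381943e-04,
       -7.63747491e-05,  1.53786109e-04]), 'tau': array([ 1.07828469e-03, -4.31253612e+01, -2.44220495e+01,  7.16891815e-02,
        5.60832547e-02, -9.79618085e-05]), 'tool_pos': array([137.2040649 , 506.33739443, 226.03543192]), 'tcp_rot': array([-3.14006669e+00, -2.13331579e-04,  2.87684138e+00]), 'contact_force': array([ 0.16234122,  0.42412708, -0.22248047]), 'moment': array([-0.01144602, -0.02017526,  0.00533566]), 'grip_width': 91.77375464579485}
scene {'fx': 408.60509563328253, 'fy': 408.60509563328253, 'cx': 316.37787981380546, 'cy': 198.6434577045396, 'position': [1140.0699106683594, 45.049625634596616, 635.72277867927], 'rotation': [-2.2263263180880353, -0.019827976877218045, 2.0865236827857316]}
top {'fx': 436.88681403814917, 'fy': 436.88681403814917, 'cx': 317.3122057540462, 'cy': 207.49224090871317, 'position': [401.6230195635246, -302.46563918680056, 1050.1798041222182], 'rotation': [-3.010631554791571, 0.01723158262459501, -1.5859937148499288]}
wrist {'fx': 282.20733369611673, 'fy': 282.20733369611673, 'cx': 314.74831679818067, 'cy': 200.66808570529577, 'hand_eye': [[6.9482205061929874e-06, -0.9591359984217319, -0.2829454655640717, 77.26659800556563], [0.9999999112267534, 0.00012587072938855087, -0.0004021231709365132, -0.061566129615719944], [0.0004213053611723916, -0.2829454376520437, 0.959135914150693, -157.21492891730628], [0.0, 0.0, 0.0, 1.0]]}
```

View pics/scene0.png

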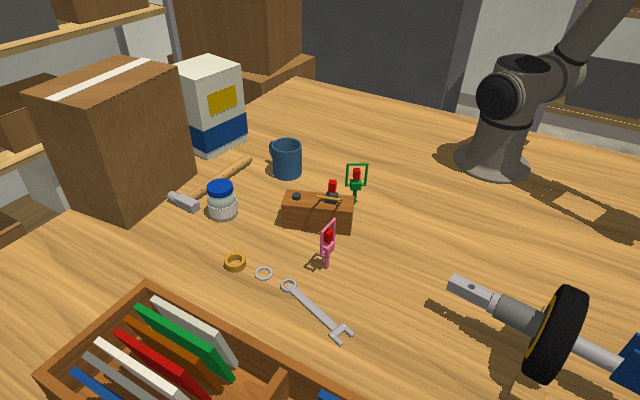

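View pics/top0.png

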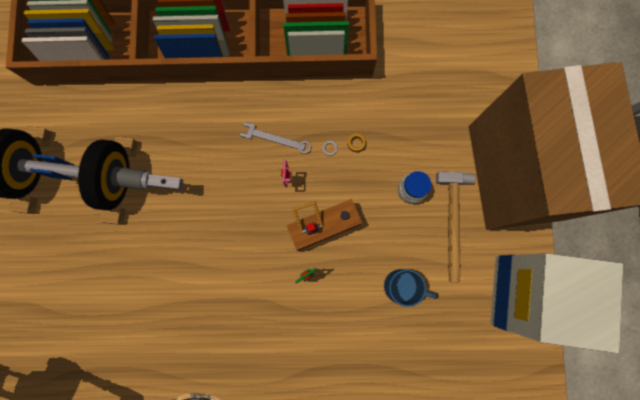

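View pics/wrist0.png

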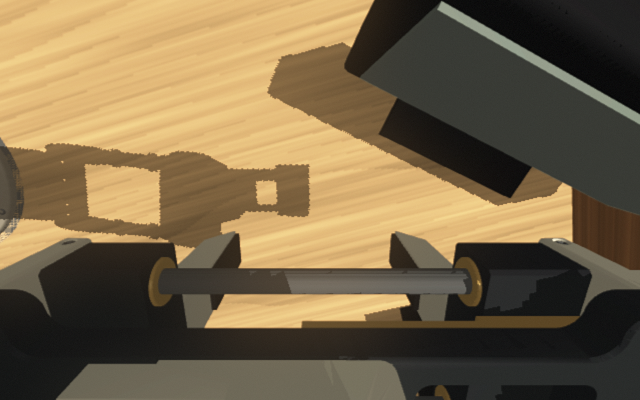

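```bash
cat > h.py <<'E'
import numpy as np,cv2,pickle
from scipy.spatial.transform import Rotation as R
def cam(c,obs=None):
    if "hand_eye" in c:
        T=np.array(c["hand_eye"]);Rt=R.from_euler('xyz',obs["tcp_rot"]).as_matrix()
        return Rt@T[:3,:3],Rt@T[:3,3]+obs["tool_pos"]
    return R.from_euler('xyz',c["rotation"]).as_matrix(),np.array(c["position"])
def p2w(c,u,v,z,obs=None):
    M,p=cam(c,obs); d=M@np.array([(u-c["cx"])/c["fx"],(v-c["cy"])/c["fy"],1]); return p+d*(z-p[2])/d[2]
def w2p(c,X,obs=None):
    M,p=cam(c,obs); q=M.T@(np.array(X)-p); return np.array([c["fx"]*q[0]/q[2]+c["cx"],c["fy"]*q[1]/q[2]+c["cy"]])
def crop(img,x0,y0,x1,y1,s,name):
    cv2.imwrite(name,cv2.resize(img[y0:y1,x0:x1],None,fx=s,fy=s,interpolation=cv2.INTER_CUBIC))
def load(n): return pickle.load(open(n+".pkl","rb"))
E
python3 - <<'E'
from h import *
t=load("top0");s=load("scene0")
a=t["img"][115:215,90:230]; b=t["img"][190:290,270:370]
cv2.imwrite("pics/c1.png",np.hstack([cv2.resize(a,(560,400),interpolation=2)]))
cv2.imwrite("pics/c2.png",cv2.resize(b,(600,600),interpolation=2))
crop(s["img"],260,150,380,280,5,"pics/c3.png") if False else crop(s["img"],270,150,370,250,6,"pics/c3.png")
crop(s["img"],430,250,560,350,6,"pics/c4.png")
print(p2w(t,311,227,140),p2w(t,345,216,80),p2w(t,165,182,92),p2w(s,472,286,92))
E
```

```text
[ 480.8640194  -274.78761003  140.        ] [ 509.43789134 -349.19828975   80.        ] [591.7276545   52.93260981  92.        ] [596.13432813  57.75300285  92.        ]
```

View pics/c1.png

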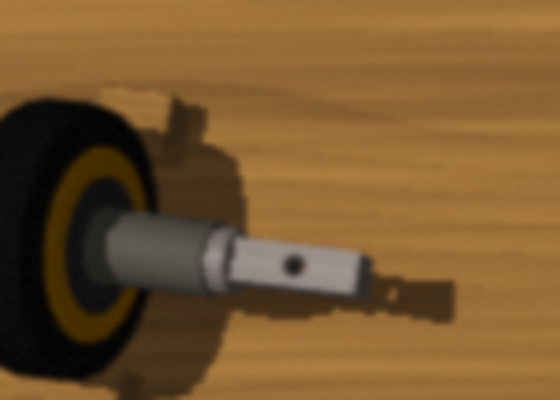

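View pics/c2.png

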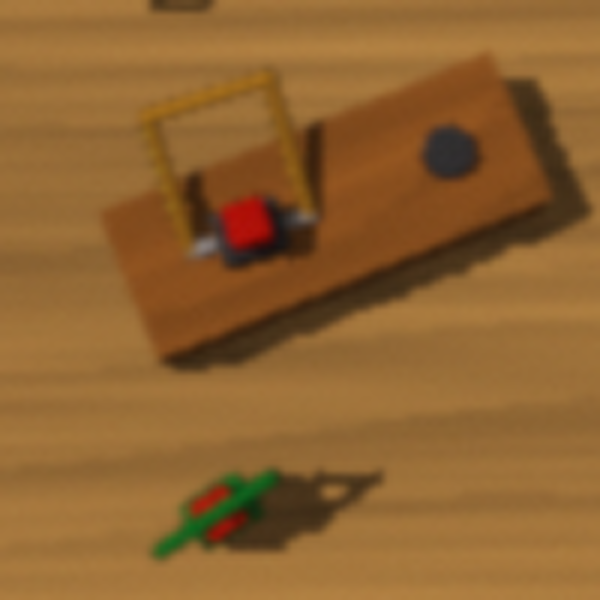

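View pics/c3.png

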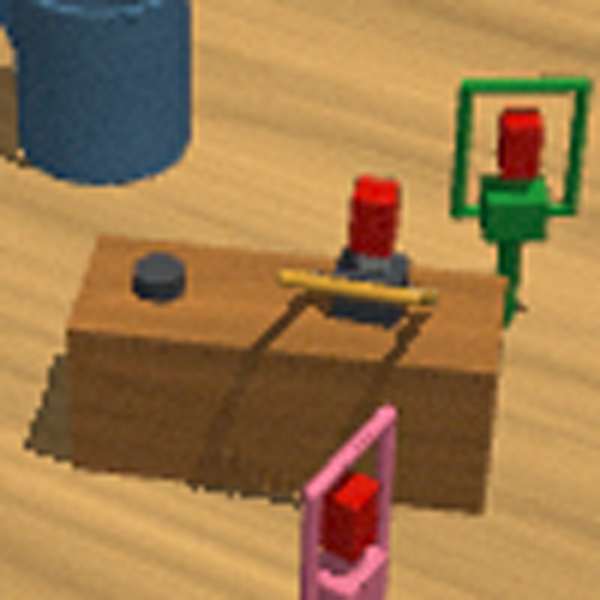

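View pics/c4.png

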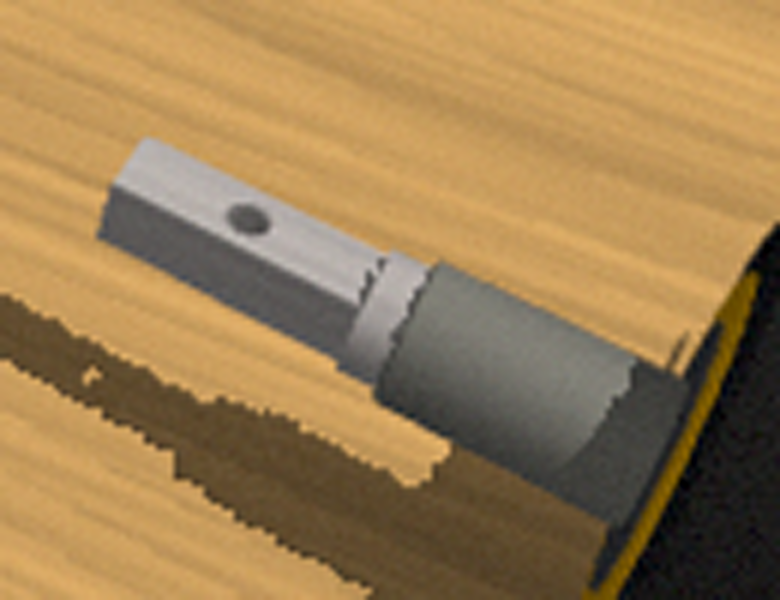

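The target is the pin with red knob and brass ring standing in the rack, at top (311,227). The rejected look-alikes are the green one at (307,275) and the pink one at (286,174). The dark spare is at (345,216) and the axle hole at top (163.5,181). Next I'll look at the axle with the wrist camera.

Emit:
{"op": "arm_command", "data": {"targets": [{"x":45,"y":-48,"z":5,"roll":-1.4},{"x":45,"y":-48,"z":5,"roll":-1.4},{"x":45,"y":-48,"z":5,"roll":-1.4},{"x":45,"y":-48,"z":5,"roll":-1.4},{"x":45,"y":-48,"z":5,"roll":-1.4},{"x":45,"y":-48,"z":5,"roll":-1.4},{"x":45,"y":-48,"z":5,"roll":-1.4},{"x":45,"y":-48,"z":5,"roll":-1.4}]}}

```text
time: 0.82
tool_pos: [365.6, 262.5, 252.1]
tcp_rot: [3.142, -0.0, 1.871]
contact_force: [1.0, 1.0, -0.4]
grip_width: 91.7
```

Emit:
{"op": "arm_command", "data": {"targets": [{"x":22,"y":-23,"z":2.5,"roll":-0.4},{"x":22,"y":-23,"z":2.5,"roll":-0.4},{"x":22,"y":-23,"z":2.5,"roll":-0.4},{"x":22,"y":-23,"z":2.5,"roll":-0.4},{"x":22,"y":-23,"z":2.5,"roll":-0.4},{"x":22,"y":-23,"z":2.5,"roll":-0.4},{"x":22,"y":-23,"z":2.5,"roll":-0.4},{"x":22,"y":-23,"z":2.5,"roll":-0.4}]}}

```text
time: 1.48
tool_pos: [586.6, 31.0, 276.6]
tcp_rot: [3.141, 0.001, 1.475]
contact_force: [0.3, -0.3, 0.7]
grip_width: 91.8
```

```bash
cat > cap.py <<'E'
import sys,pickle,cv2
from plant import bot
o=bot.get_obs();c=bot.capture("wrist");pickle.dump((o,c),open(sys.argv[1]+".pkl","wb"));cv2.imwrite(f"pics/{sys.argv[1]}.png",c["img"])
print(o["time"],o["tool_pos"],o["tcp_rot"],o["contact_force"],o["joint_positions"].round(2))
E
python3 cap.py w1
```

```text
1.4833 [586.60026786  30.99992556 276.59268947] [3.14137810e+00 7.24999383e-04 1.47465989e+00] [ 0.32121313 -0.34729959  0.74171323] [-0.08  0.43  1.25 -0.    1.46  0.02]
```

View pics/w1.png

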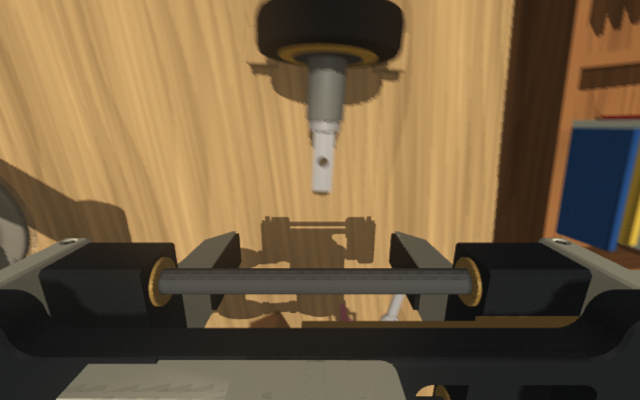

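```bash
python3 - <<'E'
from h import *
o,c=load("w1"); crop(c["img"],285,100,365,205,7,"pics/w1c.png")
for p in [(322,161)]: print(p2w(c,*p,92,o))
E
```

```text
[596.977829    55.65273486  92.        ]
```

View pics/w1c.png

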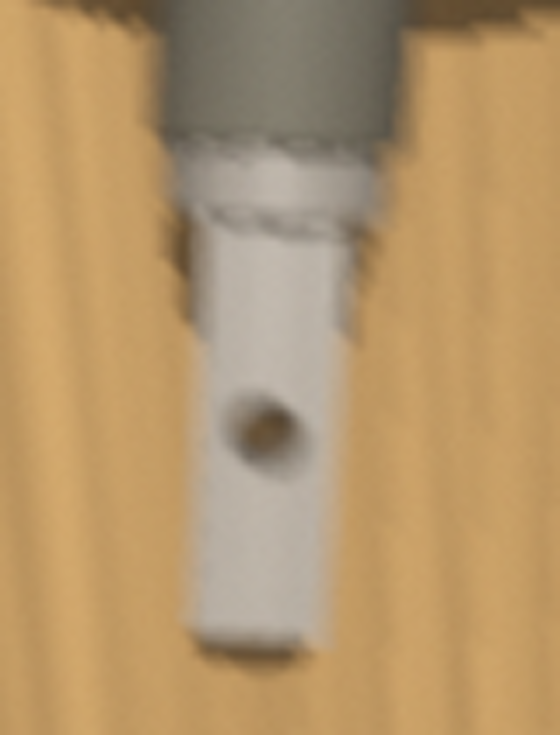

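Emit:
{"op": "arm_command", "data": {"targets": [{"x":1,"y":0,"z":-9,"roll":-0.1},{"x":1,"y":0,"z":-9,"roll":-0.1},{"x":1,"y":0,"z":-9,"roll":-0.1},{"x":1,"y":0,"z":-9,"roll":-0.1}]}}

```text
time: 1.87
tool_pos: [592.8, 34.5, 184.0]
tcp_rot: [-3.134, 0.001, 1.377]
contact_force: [0.1, 0.5, 0.6]
grip_width: 91.7
```

```bash
python3 cap.py w2; python3 - <<'E'
from h import *
o,c=load("w2"); crop(c["img"],260,90,380,210,5,"pics/w2c.png")
E
```

```text
1.8667 [592.76173514  34.49396675 183.98482765] [-3.13412115e+00  9.41895566e-04  1.37741711e+00] [0.14637719 0.49925858 0.63340396] [-0.07  0.51  1.38 -0.    1.26  0.12]
```

View pics/w2c.png

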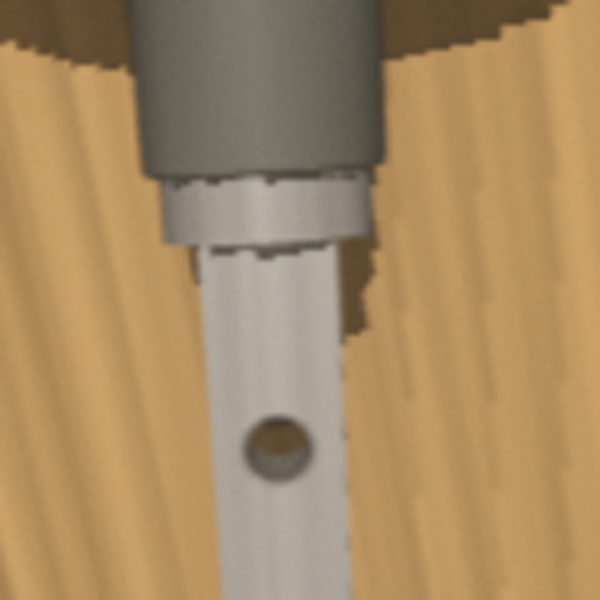

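```bash
sleep 0; python3 - <<'E'
from plant import bot
bot.capture("wrist");print(bot.get_obs()["dq"].round(3))
E
python3 cap.py w3; python3 - <<'E'
from h import *
o,c=load("w3"); crop(c["img"],260,100,380,240,5,"pics/w3c.png")
E
```

```text
[-0.    -0.029 -0.025  0.002 -0.004 -0.   ]
1.9667 [595.2754826   34.54387318 188.68699832] [ 3.13986405e+00 -2.49323611e-04  1.37764611e+00] [-0.13699473 -0.15794744  0.54581682] [-0.07  0.5   1.38  0.    1.26  0.12]
```

View pics/w3c.png

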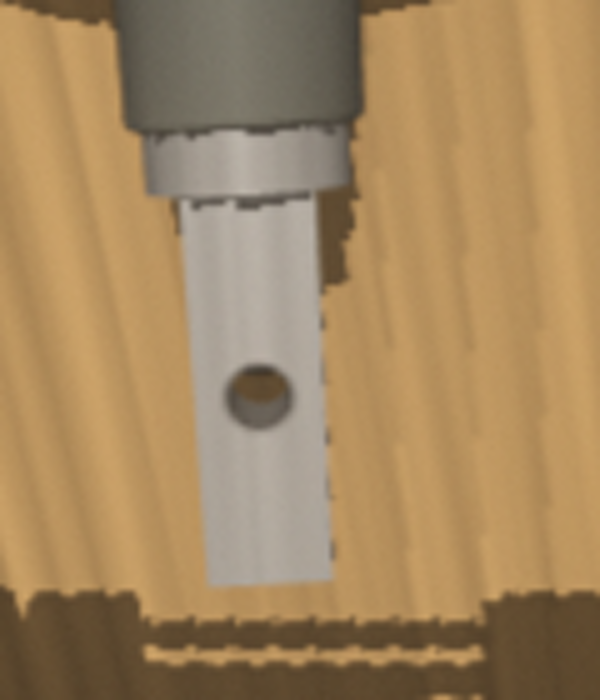

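```bash
python3 - <<'E'
from h import *
o,c=load("w3")
f=lambda x,y:p2w(c,260+(x+.5)/5-.5,100+(y+.5)/5-.5,92,o)[:2]
H=f(259,397);B=f(270,582);T=f(249,198)
print("hole",H,"end",B,"top",T)
d=B-T;print("outboard yaw",np.arctan2(d[1],d[0]),np.linalg.norm(B-H), "width",np.linalg.norm(f(208,586)-f(332,579)))
for a,b in [((208,586),(181,200)),((332,579),(317,195))]:
  d=f(*a)-f(*b);print(np.arctan2(d[1],d[0]))
# hole in other cams
t=load("top0");s=load("scene0")
print(p2w(t,163.5,181,92),p2w(s,430+248/6,250+218/6,92))
o1,c1=load("w1");print(p2w(c1,322.4,161.4,92,o1))
# pin in top: knob top z=70+43+13=126; rack
k=lambda x,y,z:p2w(t,270+(x+.5)/6-.5,190+(y+.5)/6-.5,z)[:2]
print("knob",k(247,220,126),"spare",k(451,152,80))
for a,b in [((103,213),(490,52)),((163,360),(548,203))]:
  d=k(*b,70)-k(*a,70);print("rack",np.arctan2(d[1],d[0]),np.linalg.norm(d))
d=k(271,73,105)-k(148,115,105);print("ring bar",np.arctan2(d[1],d[0]),np.linalg.norm(d))
ss=lambda x,y,z:p2w(s,270+(x+.5)/6-.5,150+(y+.5)/6-.5,z)[:2]
print("scene knob top",ss(378,185,126),"collar")
E
```

```text
hole [595.89895275  57.03886585] end [590.93295452  21.34881929] top [601.15367731  92.46340307]
outboard yaw -1.7135407364242834 36.033880744753596 width 23.696141547729997
-1.711671128228088
-1.7157864371739708
[594.07302099  56.3892464   92.        ] [597.47944981  56.92298696  92.        ]
[597.417725    55.12220775  92.        ]
knob [ 483.68784252 -273.85235711] spare [ 511.88027169 -348.69781233]
rack -1.1910365914247754 157.99495542714104
rack -1.200166405451985 155.49159731957462
ring bar -1.2560031506604268 47.31673182887211
scene knob top [ 483.53905742 -274.97888029] collar
```

Emit:
{"op": "arm_command", "data": {"targets": [{"x":-13.5,"y":-31.5,"z":4.5,"roll":-1.0},{"x":-13.5,"y":-31.5,"z":4.5,"roll":-1.0},{"x":-13.5,"y":-31.5,"z":4.5,"roll":-1.0},{"x":-13.5,"y":-31.5,"z":4.5,"roll":-1.0},{"x":-13.5,"y":-31.5,"z":4.5,"roll":-1.0},{"x":-13.5,"y":-31.5,"z":4.5,"roll":-1.0},{"x":-13.5,"y":-31.5,"z":4.5,"roll":-1.0},{"x":-13.5,"y":-31.5,"z":4.5,"roll":-1.0}]}}

```text
time: 2.68
tool_pos: [464.3, -271.5, 233.9]
tcp_rot: [3.137, -0.003, 0.371]
contact_force: [0.3, -0.7, -0.6]
grip_width: 92.2
```

Emit:
{"op": "arm_command", "data": {"targets": [{"x":0,"y":-1,"z":0,"roll":0},{"x":0,"y":-1,"z":0,"roll":0},{"x":0,"y":-1,"z":0,"roll":0},{"x":0,"y":-1,"z":0,"roll":0}]}}

```text
time: 3.02
tool_pos: [465.2, -278.3, 231.3]
tcp_rot: [3.141, -0.001, 0.379]
contact_force: [0.1, 0.6, -0.1]
grip_width: 91.9
```

```bash
python3 cap.py w4
```

```text
3.0167 [ 465.19950505 -278.27910681  231.30445257] [ 3.14075755e+00 -1.04475944e-03  3.79225231e-01] [ 0.12629319  0.5846527  -0.12697035] [-0.68  0.37  1.47  0.    1.3   0.51]
```

View pics/w4.png

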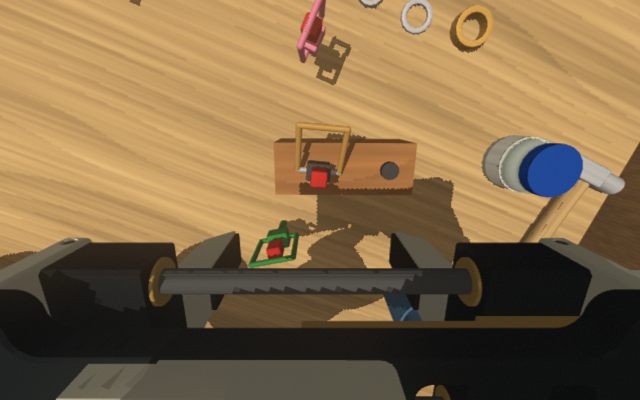

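```bash
python3 - <<'E'
from h import *
o,c=load("w4"); crop(c["img"],260,110,430,210,4.7,"pics/w4c.png")
E
```

```text
(no output)
```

View pics/w4c.png

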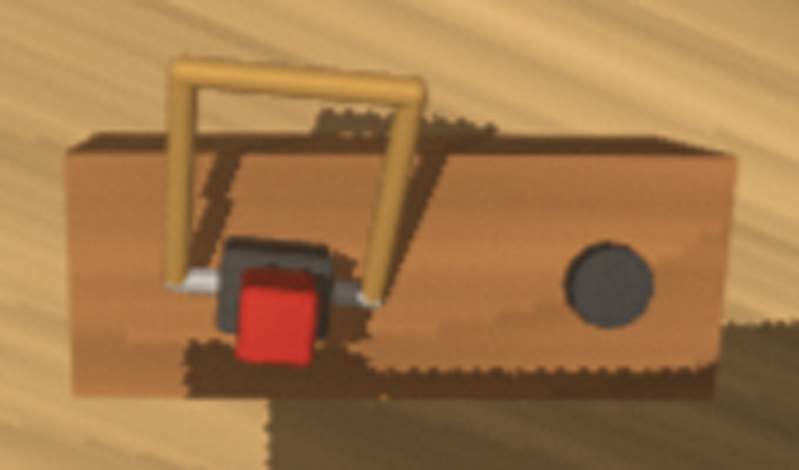

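```bash
python3 - <<'E'
from h import *
o,c=load("w4")
f=lambda x,y,z:p2w(c,260+(x+.5)/4.7-.5,110+(y+.5)/4.7-.5,z,o)[:2]
for z in (110,115,120):
  d=f(420,91,z)-f(174,69,z);print("bar",np.arctan2(d[1],d[0]),np.linalg.norm(d))
d=f(376,301,80)-f(172,287,80);print("hinge",np.arctan2(d[1],d[0]),np.linalg.norm(d),(f(376,301,80)+f(172,287,80))/2)
d=f(314,363,126)-f(236,360,126);print("knob bot edge",np.arctan2(d[1],d[0]),np.linalg.norm(d))
d=f(735,157,70)-f(66,153,70);print("rack",np.arctan2(d[1],d[0]),np.linalg.norm(d))
print("knob top c", [f(x,326,126) for x in (274,)], "spare",f(612,284,80))
s=[(242,281),(317,281),(314,363),(236,360)]
print(np.mean([f(*p,126) for p in s],0))
E
```

```text
bar -1.2778560444379679 50.22759395014074
bar -1.2778560444379676 49.32616395597763
bar -1.2778560444379672 48.42473396181449
hinge -1.2610704626963445 48.18494126537656 [ 482.85589484 -274.81290739]
knob bot edge -1.2312471413520925 15.882367324666781
rack -1.1975069007335832 158.01411343245806
knob top c [array([ 484.63639278, -273.4855087 ])] spare [ 514.46216425 -347.71597138]
[ 485.71684636 -273.75470804]
```

Emit:
{"op": "arm_command", "data": {"targets": [{"x":1.9,"y":0.4,"z":-8,"roll":-0.07},{"x":1.9,"y":0.4,"z":-8,"roll":-0.07},{"x":1.9,"y":0.4,"z":-8,"roll":-0.07},{"x":1.9,"y":0.4,"z":-8,"roll":-0.07},{"x":1.9,"y":0.4,"z":-8,"roll":-0.07}]}}

```text
time: 3.48
tool_pos: [484.4, -275.2, 152.1]
tcp_rot: [3.14, -0.001, 0.309]
contact_force: [0.9, 0.4, -0.2]
grip_width: 91.9
```

```bash
python3 cap.py w5
```

```text
3.4833 [ 484.41769508 -275.18397349  152.0713017 ] [ 3.14005535e+00 -9.04446781e-04  3.09021055e-01] [ 0.86786863  0.39119982 -0.18503373] [-0.65  0.47  1.55 -0.    1.13  0.61]
```

View pics/w5.png

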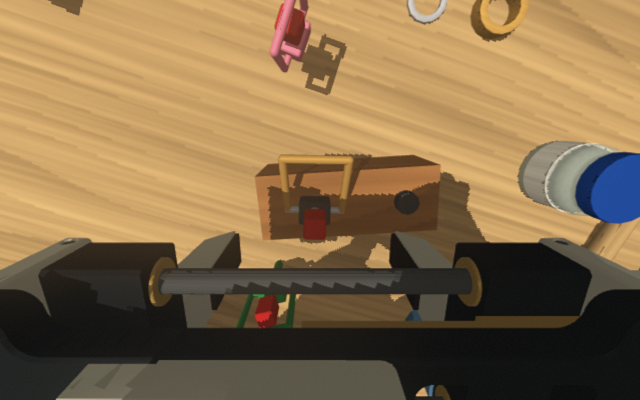

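Emit:
{"op": "arm_command", "data": {"targets": [{"x":0,"y":0.1,"z":-2.5,"roll":0},{"x":0,"y":0.1,"z":-5.1,"roll":0},{"x":0,"y":0.1,"z":-5.1,"roll":0},{"x":0,"y":0.1,"z":-5.1,"roll":0}]}}

```text
time: 3.87
tool_pos: [483.6, -274.7, 100.7]
tcp_rot: [3.141, -0.0, 0.307]
contact_force: [-0.3, -0.3, 0.7]
grip_width: 92.2
```

Emit:
{"op": "arm_command", "data": {"targets": [{"x":0,"y":0,"z":0,"roll":0},{"x":0,"y":0,"z":0,"roll":0},{"x":0,"y":0,"z":0,"roll":0},{"x":0,"y":0,"z":0,"roll":0},{"x":0,"y":0,"z":0,"roll":0},{"x":0,"y":0,"z":0,"roll":0},{"x":0,"y":0,"z":0,"roll":0},{"x":0,"y":0,"z":0,"roll":0}], "fingers": 0}}

```text
time: 4.53
tool_pos: [483.5, -274.5, 99.4]
tcp_rot: [3.142, 0.0, 0.307]
contact_force: [-0.3, 0.2, -0.1]
grip_width: 43.0
```

Emit:
{"op": "arm_command", "data": {"targets": [{"x":0,"y":0,"z":0.1,"roll":0},{"x":0,"y":0,"z":0.1,"roll":0},{"x":0,"y":0,"z":0.1,"roll":0},{"x":0,"y":0,"z":0.1,"roll":0},{"x":0,"y":0,"z":0.1,"roll":0},{"x":0,"y":0,"z":0.1,"roll":0},{"x":0,"y":0,"z":0.1,"roll":0},{"x":0,"y":0,"z":0.1,"roll":0}]}}

```text
time: 5.2
tool_pos: [483.5, -274.5, 100.4]
tcp_rot: [3.141, 0.0, 0.307]
contact_force: [-0.2, -0.8, -0.8]
grip_width: 15.5
```

```bash
python3 cap.py w6; python3 -c "
from plant import bot
print(bot.get_obs()['grip_width'])"
```

```text
5.2 [ 483.52736527 -274.54134958  100.36672226] [3.14148272e+00 1.82533227e-05 3.06801847e-01] [-0.21213132 -0.79550716 -0.83632744] [-0.65  0.53  1.61 -0.    1.01  0.61]
16.098029720000945
```

Emit:
{"op": "arm_command", "data": {"targets": [{"x":0,"y":0,"z":1,"roll":0},{"x":0,"y":0,"z":3,"roll":0},{"x":0,"y":0,"z":6,"roll":0},{"x":0,"y":0,"z":10,"roll":0},{"x":0,"y":0,"z":10,"roll":0},{"x":0,"y":0,"z":10,"roll":0}]}}

```text
time: 5.75
tool_pos: [484.5, -275.2, 203.4]
tcp_rot: [3.137, -0.003, 0.307]
contact_force: [-0.2, -0.5, -2.1]
grip_width: 15.4
```

```bash
python3 cap.py w7; python3 - <<'E'
from h import *
o,c=load("w7"); crop(c["img"],240,120,390,260,4,"pics/w7c.png")
E
```

```text
5.75 [ 484.53096176 -275.22065542  203.38720734] [ 3.13681843 -0.00328315  0.30690469] [-0.2140427  -0.45472596 -2.0723184 ] [-0.65  0.42  1.48 -0.    1.24  0.61]
```

View pics/w7c.png

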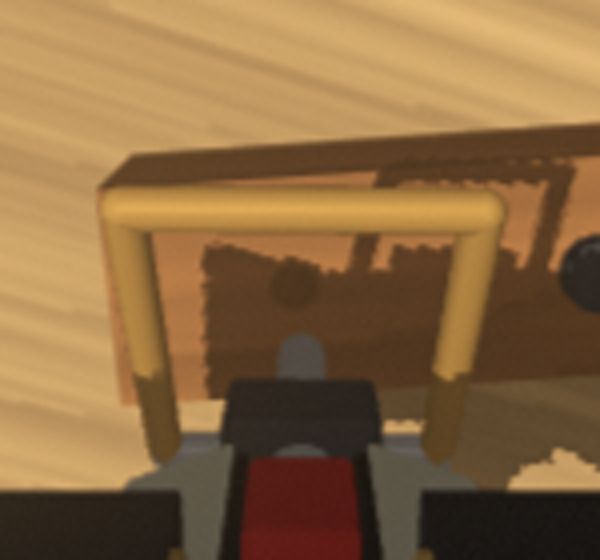

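Emit:
{"op": "arm_command", "data": {"targets": [{"x":11.2,"y":33,"z":0,"roll":1.12},{"x":11.2,"y":33,"z":0,"roll":1.12},{"x":11.2,"y":33,"z":0,"roll":1.12},{"x":11.2,"y":33,"z":0,"roll":1.12},{"x":11.2,"y":33,"z":0,"roll":1.12},{"x":11.2,"y":33,"z":0,"roll":1.12},{"x":11.2,"y":33,"z":0,"roll":1.12},{"x":11.2,"y":33,"z":0,"roll":1.12}]}}

```text
time: 6.47
tool_pos: [589.9, 43.3, 198.7]
tcp_rot: [-3.138, 0.001, 1.313]
contact_force: [1.8, -0.3, -1.2]
grip_width: 15.4
```

Emit:
{"op": "arm_command", "data": {"targets": [{"x":0,"y":0,"z":0,"roll":0},{"x":0,"y":0,"z":0,"roll":0},{"x":0,"y":0,"z":0,"roll":0}]}}

```text
time: 6.72
tool_pos: [589.7, 41.0, 198.9]
tcp_rot: [-3.139, 0.001, 1.306]
contact_force: [0.2, -0.0, -1.6]
grip_width: 16.0
```

Emit:
{"op": "arm_command", "data": {"targets": [{"x":0.6,"y":1.4,"z":0,"roll":0.12},{"x":0.6,"y":1.4,"z":-0.8,"roll":0.12},{"x":0.6,"y":1.4,"z":-1.4,"roll":0.12},{"x":0.6,"y":1.4,"z":-1.4,"roll":0.12},{"x":0.6,"y":1.4,"z":-1.4,"roll":0.12}]}}

```text
time: 7.13
tool_pos: [595.9, 53.9, 185.4]
tcp_rot: [-3.14, 0.001, 1.423]
contact_force: [-0.4, -0.2, -0.7]
grip_width: 15.7
```

```bash
python3 cap.py w8; python3 - <<'E'
from h import *
o,c=load("w8"); crop(c["img"],240,110,390,260,4,"pics/w8c.png")
from plant import bot
s=bot.capture("scene");pickle.dump(s,open("s8.pkl","wb"))
crop(s["img"],430,200,570,330,4.5,"pics/s8c.png")
E
```

```text
7.1333 [595.87350316  53.86568306 185.43043188] [-3.13950901e+00  5.23354353e-04  1.42319003e+00] [-0.41782851 -0.19025496 -0.70095212] [-0.04  0.51  1.37 -0.    1.26  0.11]
```

View pics/w8c.png

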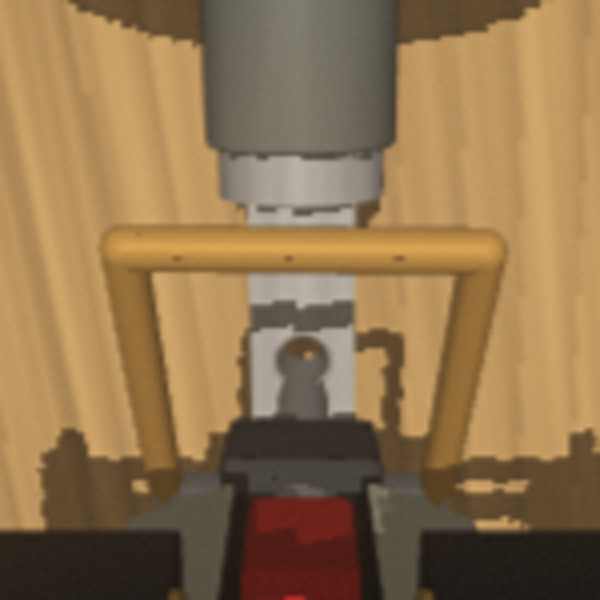

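View pics/s8c.png

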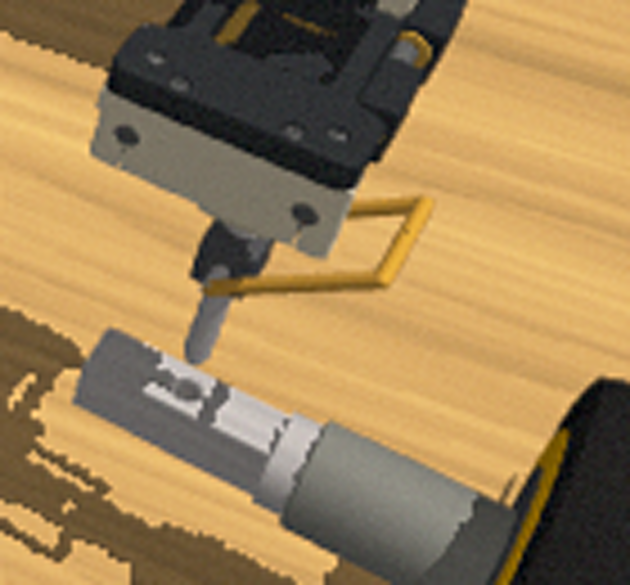

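```bash
python3 - <<'E'
from h import *
o,c=load("w8");s=load("s8")
f=lambda x,y,z:p2w(c,240+(x+.5)/4-.5,110+(y+.5)/4-.5,z,o)[:2]
g=lambda x,y,z:p2w(s,430+(x+.5)/4.5-.5,200+(y+.5)/4.5-.5,z)[:2]
zt=o["tool_pos"][2]-78.4
u=np.array([np.cos(1.423),np.sin(1.423)])
print("wrist hole",f(302,359,92),"tip",f(303,371,zt)-3*u,f(303,375,zt)-3*u, zt)
print("scene hole",g(187,389,92),"tip",g(197,357,zt))
E
```

```text
wrist hole [595.76955317  57.56236314] tip [595.80901667  56.20002354] [595.67539663  55.29741762] 107.03043187694152
scene hole [596.99758693  56.53054487] tip [594.10304342  55.90188949]
```

Emit:
{"op": "arm_command", "data": {"targets": [{"x":0.03,"y":0.15,"z":-0.6,"roll":0},{"x":0.03,"y":0.15,"z":-1.2,"roll":0},{"x":0.03,"y":0.15,"z":-1.2,"roll":0},{"x":0.03,"y":0.15,"z":-1.2,"roll":0}]}}

```text
time: 7.57
tool_pos: [596.6, 56.7, 173.8]
tcp_rot: [-3.14, 0.0, 1.427]
contact_force: [0.3, -0.0, -1.0]
grip_width: 15.9
```

```bash
python3 cap.py w9; python3 - <<'E'
from h import *
o,c=load("w9"); a=cv2.resize(c["img"][150:240,260:370],None,fx=3.6,fy=3.6,interpolation=2)
from plant import bot
s=bot.capture("scene");pickle.dump(s,open("s9.pkl","wb"))
b=cv2.resize(s["img"][240:310,430:516],None,fx=4.6,fy=4.6,interpolation=2)
h=min(a.shape[0],b.shape[0]);cv2.imwrite("pics/w9c.png",np.hstack([a[:h],b[:h]]))
print(a.shape,b.shape)
E
```

```text
7.5667 [596.57037984  56.66877663 173.75014801] [-3.14039078e+00  1.67551274e-04  1.42671117e+00] [ 0.26798423 -0.00262577 -1.01876219] [-0.03  0.52  1.39 -0.    1.23  0.11]
(324, 396, 3) (322, 396, 3)
```

View pics/w9c.png

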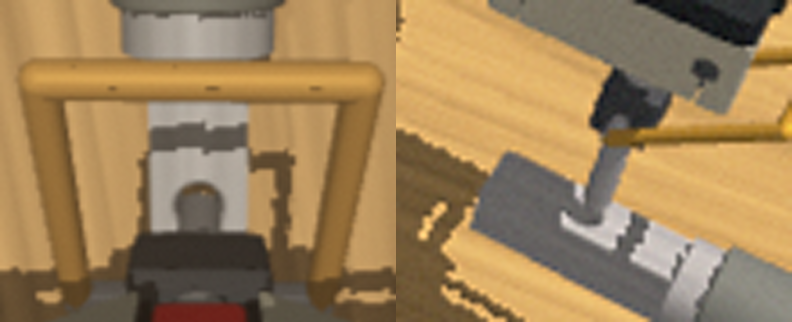

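```bash
python3 - <<'E'
from h import *
o,c=load("w9");s=load("s9")
crop(c["img"],295,185,335,220,15,"pics/w9d.png")
crop(s["img"],460,270,495,300,18,"pics/s9d.png")
zt=o["tool_pos"][2]-78.4
u=np.array([np.cos(1.427),np.sin(1.427)]);v=np.array([-u[1],u[0]])
# overlay predicted hole circle & tip circle for guess
H=np.array([595.8,57.3])
for nm,cc,oo in(("w",c,o),("s",s,None)):
  print(nm,"tcp-tip",w2p(cc,[*o["tool_pos"][:2],zt],oo),"hole",w2p(cc,[*H,92],oo))
E
```

```text
w tcp-tip [315.75659792 208.18693608] hole [314.79135891 206.46866032]
s tcp-tip [471.79333619 284.63115065] hole [471.7779033  285.76615662]
```

View pics/w9d.png

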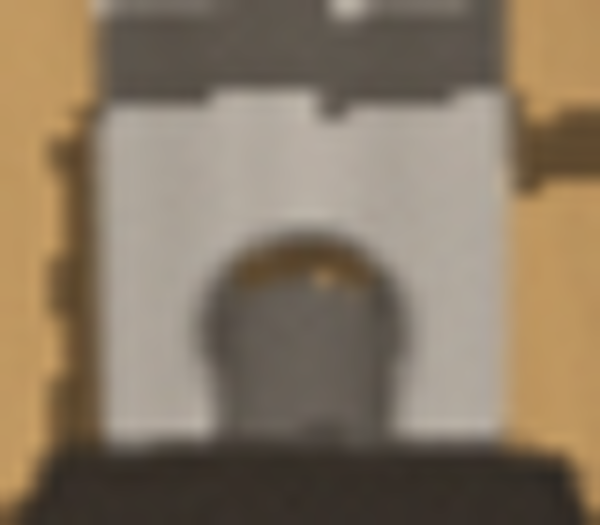

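View pics/s9d.png

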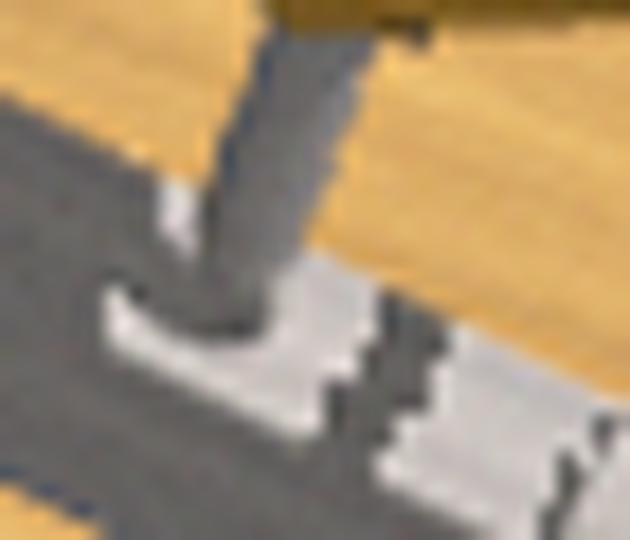

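Emit:
{"op": "arm_command", "data": {"targets": [{"x":-0.03,"y":-0.15,"z":-0.1,"roll":0},{"x":-0.03,"y":-0.15,"z":-0.4,"roll":0},{"x":-0.03,"y":-0.15,"z":-0.6,"roll":0},{"x":-0.03,"y":-0.15,"z":-0.6,"roll":0}]}}

```text
time: 8.0
tool_pos: [596.3, 55.1, 167.8]
tcp_rot: [-3.141, 0.0, 1.427]
contact_force: [-0.0, 0.2, -1.7]
grip_width: 15.9
```

```bash
python3 cap.py w10; python3 - <<'E'
from h import *
o,c=load("w10")
crop(c["img"],280,170,350,220,10,"pics/w10d.png")
E
```

```text
8.0 [596.34084517  55.08401402 167.80213532] [-3.14071448e+00  1.50092782e-04  1.42673575e+00] [-0.0406799   0.23291621 -1.74448979] [-0.04  0.53  1.4  -0.    1.22  0.11]
```

View pics/w10d.png

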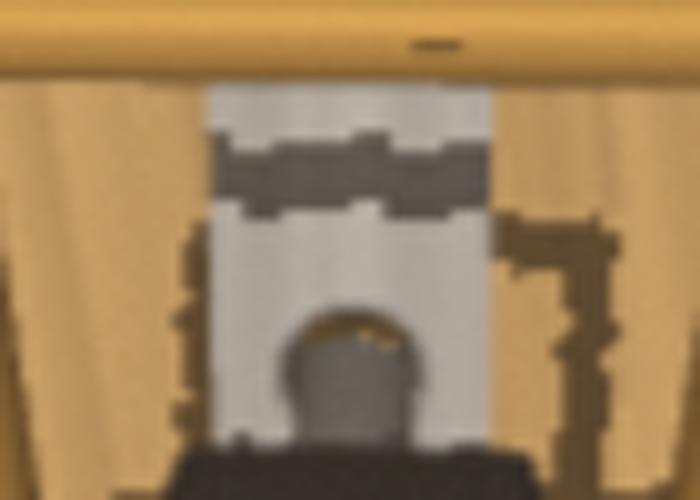

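Emit:
{"op": "arm_command", "data": {"targets": [{"x":0,"y":0,"z":-0.2,"roll":0},{"x":0,"y":0,"z":-0.4,"roll":0},{"x":0,"y":0,"z":-0.6,"roll":0},{"x":0,"y":0,"z":-0.6,"roll":0}]}}

```text
time: 8.38
tool_pos: [596.4, 55.1, 161.8]
tcp_rot: [-3.141, 0.0, 1.427]
contact_force: [-0.1, 1.2, -1.1]
grip_width: 15.8
```

Emit:
{"op": "arm_command", "data": {"targets": [{"x":0,"y":0,"z":-0.2,"roll":0},{"x":0,"y":0,"z":-0.4,"roll":0},{"x":0,"y":0,"z":-0.6,"roll":0},{"x":0,"y":0,"z":-0.6,"roll":0}]}}

```text
time: 8.72
tool_pos: [596.7, 54.6, 156.2]
tcp_rot: [3.141, 0.001, 1.427]
contact_force: [-0.3, -2.4, -2.7]
grip_width: 15.7
```

Emit:
{"op": "arm_command", "data": {"targets": [{"x":0,"y":0,"z":0,"roll":0},{"x":0,"y":0,"z":0,"roll":0},{"x":0,"y":0,"z":0,"roll":0}]}}

```text
time: 8.97
tool_pos: [596.6, 54.8, 156.3]
tcp_rot: [-3.142, 0.001, 1.427]
contact_force: [0.4, -3.0, -1.6]
grip_width: 15.9
```

Emit:
{"op": "arm_command", "data": {"targets": [{"x":0,"y":0,"z":-0.2,"roll":0},{"x":0,"y":0,"z":-0.4,"roll":0},{"x":0,"y":0,"z":-0.4,"roll":0}]}}

```text
time: 9.22
tool_pos: [596.3, 55.2, 152.0]
tcp_rot: [-3.141, 0.0, 1.427]
contact_force: [-0.6, -3.3, -1.5]
grip_width: 16.2
```

Emit:
{"op": "arm_command", "data": {"targets": [{"x":0,"y":-0.06,"z":0,"roll":0},{"x":0,"y":-0.06,"z":-0.2,"roll":0},{"x":0,"y":-0.06,"z":-0.4,"roll":0},{"x":0,"y":-0.06,"z":-0.4,"roll":0}]}}

```text
time: 9.55
tool_pos: [596.7, 54.5, 148.1]
tcp_rot: [3.141, 0.0, 1.427]
contact_force: [-0.2, -3.5, -2.4]
grip_width: 16.1
```

Emit:
{"op": "arm_command", "data": {"targets": [{"x":0,"y":0,"z":-0.2,"roll":0},{"x":0,"y":0,"z":-0.4,"roll":0},{"x":0,"y":0,"z":-0.6,"roll":0},{"x":0,"y":0,"z":-0.6,"roll":0}]}}

```text
time: 9.88
tool_pos: [596.6, 54.5, 141.7]
tcp_rot: [-3.141, 0.0, 1.427]
contact_force: [-0.2, -3.9, -2.5]
grip_width: 15.9
```

Emit:
{"op": "arm_command", "data": {"targets": [{"x":0,"y":-0.1,"z":0,"roll":0},{"x":0,"y":-0.1,"z":0,"roll":0},{"x":0,"y":-0.1,"z":0,"roll":0}]}}

```text
time: 10.13
tool_pos: [596.5, 53.9, 141.6]
tcp_rot: [-3.141, -0.001, 1.427]
contact_force: [0.4, -0.5, -5.4]
grip_width: 15.4
```

```bash
python3 cap.py w11; python3 - <<'E'
from h import *
o,c=load("w11")
from plant import bot
s=bot.capture("scene")
a=cv2.resize(c["img"][130:270,250:380],(400,431),interpolation=2);b=cv2.resize(s["img"][220:328,430:530],(400,431),interpolation=2)
cv2.imwrite("pics/w11c.png",np.hstack([a,b]))
E
```

```text
10.1333 [596.46193648  53.9092845  141.61244288] [-3.14061471e+00 -6.39022017e-04  1.42673489e+00] [ 0.41161297 -0.50530408 -5.43489213] [-0.04  0.55  1.43  0.    1.16  0.11]
```

View pics/w11c.png

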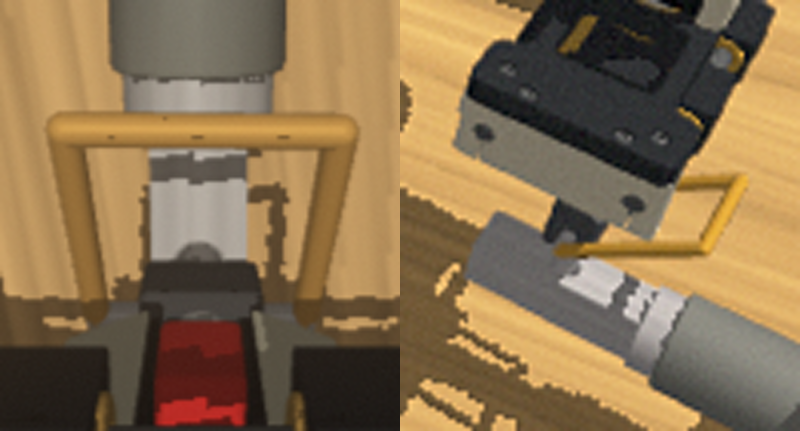

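Emit:
{"op": "arm_command", "data": {"targets": [{"x":0,"y":0,"z":-0.2,"roll":0},{"x":0,"y":0,"z":-0.4,"roll":0},{"x":0,"y":0,"z":-0.6,"roll":0},{"x":0,"y":0,"z":-0.8,"roll":0},{"x":0,"y":0,"z":-0.8,"roll":0}]}}

```text
time: 10.65
tool_pos: [596.5, 53.9, 134.9]
tcp_rot: [3.141, -0.0, 1.427]
contact_force: [-1.5, -0.8, 0.1]
grip_width: 15.4
```

Emit:
{"op": "arm_command", "data": {"targets": [{"x":0,"y":0,"z":-0.2,"roll":0},{"x":0,"y":0,"z":-0.4,"roll":0},{"x":0,"y":0,"z":-0.6,"roll":0},{"x":0,"y":0,"z":-0.6,"roll":0}]}}

```text
time: 10.98
tool_pos: [596.6, 53.8, 128.6]
tcp_rot: [3.141, -0.0, 1.427]
contact_force: [-1.7, 1.2, -0.5]
grip_width: 15.7
```

Emit:
{"op": "arm_command", "data": {"targets": [{"x":0,"y":0,"z":-0.2,"roll":0},{"x":0,"y":0,"z":-0.4,"roll":0},{"x":0,"y":0,"z":-0.4,"roll":0},{"x":0,"y":0,"z":-0.4,"roll":0}]}}

```text
time: 11.32
tool_pos: [596.6, 53.8, 124.3]
tcp_rot: [-3.142, -0.0, 1.427]
contact_force: [-1.2, 0.9, 1.4]
grip_width: 15.7
```

Emit:
{"op": "arm_command", "data": {"targets": [{"x":0,"y":0,"z":-0.1,"roll":0},{"x":0,"y":0,"z":-0.2,"roll":0},{"x":0,"y":0,"z":-0.2,"roll":0},{"x":0,"y":0,"z":-0.2,"roll":0}]}}

```text
time: 11.65
tool_pos: [596.6, 53.7, 122.5]
tcp_rot: [3.141, -0.0, 1.427]
contact_force: [-2.8, 2.1, 3.7]
grip_width: 15.8
```

Emit:
{"op": "arm_command", "data": {"targets": [{"x":0,"y":0,"z":-0.1,"roll":0},{"x":0,"y":0,"z":-0.1,"roll":0},{"x":0,"y":0,"z":-0.1,"roll":0}]}}

```text
time: 11.9
tool_pos: [596.7, 53.7, 122.3]
tcp_rot: [3.141, -0.0, 1.427]
contact_force: [-4.3, 1.1, 8.8]
grip_width: 15.7
```

Emit:
{"op": "arm_command", "data": {"targets": [{"x":0,"y":0,"z":-0.1,"roll":0},{"x":0,"y":0,"z":-0.1,"roll":0},{"x":0,"y":0,"z":-0.1,"roll":0}]}}

```text
time: 12.15
tool_pos: [596.8, 53.7, 122.2]
tcp_rot: [3.14, -0.0, 1.427]
contact_force: [-6.0, 1.4, 14.8]
grip_width: 15.8
```

```bash
python3 cap.py w12; python3 - <<'E'
from h import *
o,c=load("w12")
from plant import bot
s=bot.capture("scene");pickle.dump(s,open("s12.pkl","wb"))
a=cv2.resize(c["img"][130:270,250:380],(400,431),interpolation=2);b=cv2.resize(s["img"][240:316,440:510],(400,431),interpolation=2)
cv2.imwrite("pics/w12c.png",np.hstack([a,b]))
E
```

```text
12.15 [596.76593416  53.73323357 122.22908821] [ 3.14025094e+00 -3.95378024e-04  1.42684782e+00] [-5.95409178  1.36796405 14.75991946] [-0.04  0.57  1.46  0.    1.11  0.11]
```

View pics/w12c.png

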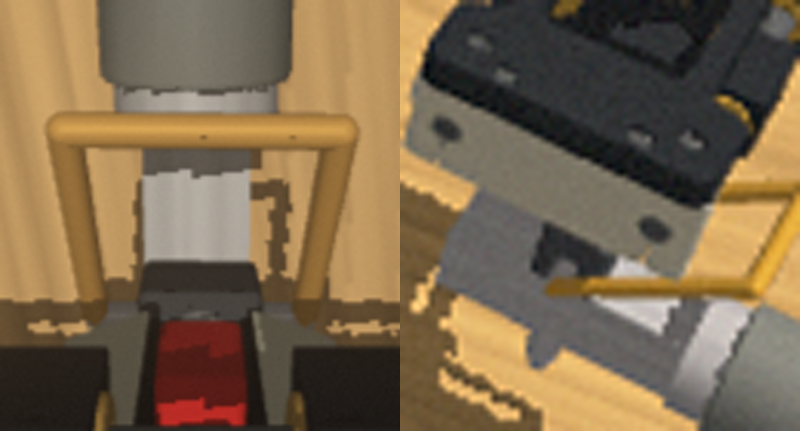

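```bash
python3 - <<'E'
from h import *
s=load("s12")
for z in (44,46,48,52): print(z,w2p(s,[596,56.5,z]))
E
```

```text
44 [464.58436564 303.35325531]
46 [464.85274244 302.64423967]
48 [465.12201268 301.93286364]
52 [465.66325144 300.50298311]
```

Emit:
{"op": "arm_command", "data": {"targets": [{"x":-0.05,"y":0,"z":0.2,"roll":0},{"x":-0.05,"y":0,"z":0.2,"roll":0}]}}

```text
time: 12.42
tool_pos: [596.4, 53.6, 122.5]
tcp_rot: [3.141, -0.0, 1.427]
contact_force: [-0.5, 1.9, 1.6]
grip_width: 15.7
```

Emit:
{"op": "arm_command", "data": {"targets": [{"x":0,"y":0,"z":0,"roll":0},{"x":0,"y":0,"z":0,"roll":0},{"x":0,"y":0,"z":0,"roll":0},{"x":0,"y":0,"z":0,"roll":0},{"x":0,"y":0,"z":0,"roll":0},{"x":0,"y":0,"z":0,"roll":0}], "fingers": 0.39}}

```text
time: 12.92
tool_pos: [596.2, 53.4, 122.3]
tcp_rot: [3.142, 0.0, 1.427]
contact_force: [0.2, -0.1, -0.1]
grip_width: 35.6
```

```bash
python3 cap.py w13
```

```text
12.9167 [596.18775424  53.43078397 122.27114502] [3.14157251e+00 1.04196664e-04 1.42670415e+00] [ 0.20301037 -0.09260171 -0.07250242] [-0.04  0.57  1.46 -0.    1.12  0.11]
```

View pics/w13.png

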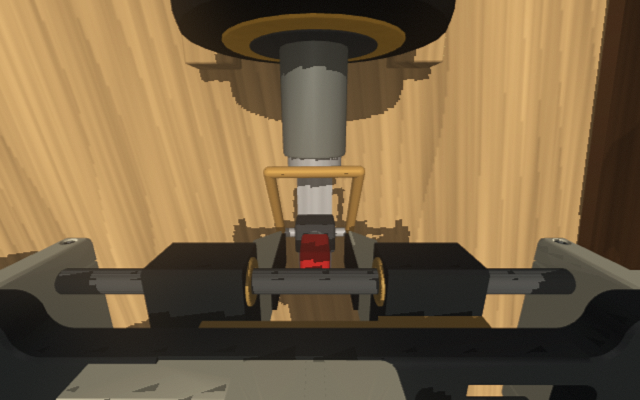

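Emit:
{"op": "arm_command", "data": {"targets": [{"x":0,"y":0,"z":2.5,"roll":0},{"x":0,"y":0,"z":5.5,"roll":0},{"x":0,"y":0,"z":5.5,"roll":0},{"x":0.9,"y":7,"z":5.5,"roll":0},{"x":0.9,"y":7,"z":5.5,"roll":0},{"x":0.9,"y":7,"z":5.5,"roll":0},{"x":0.9,"y":7,"z":5.5,"roll":0},{"x":0.9,"y":7,"z":5.5,"roll":0}]}}

```text
time: 13.63
tool_pos: [605.0, 123.2, 177.1]
tcp_rot: [-3.141, 0.001, 1.427]
contact_force: [0.4, 0.9, -0.9]
grip_width: 35.9
```

```bash
python3 - <<'E'
from h import *
o,c=load("w13")
for z in (130,137,142): 
  a=p2w(c,267,173,z,o);b=p2w(c,362,173,z,o);print(z,a,b,np.linalg.norm(a-b))
from plant import bot
o=bot.get_obs();print(o["tool_pos"])
s=bot.capture("scene");pickle.dump(s,open("s14.pkl","wb"));cv2.imwrite("pics/s14.png",cv2.resize(s["img"][200:360,420:620],None,fx=3.5,fy=3.5,interpolation=2))
E
```

```text
130 [576.96907196 104.60554387 130.        ] [627.44066691  97.28924262 130.        ] 50.99911922027309
137 [578.35539384 105.7665715  137.        ] [626.46342732  98.79288925 137.        ] 48.61085402957928
142 [579.34562375 106.59587695 142.        ] [625.76539903  99.86692257 142.        ] 46.904950321940724
[604.97572353 123.17977066 177.08155127]
```

View pics/s14.png

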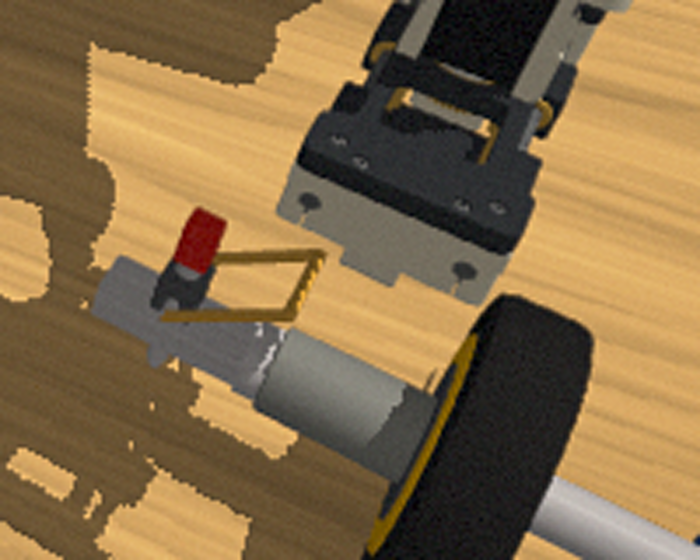

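Emit:
{"op": "arm_command", "data": {"targets": [{"x":0,"y":0,"z":-2.5,"roll":0},{"x":0,"y":0,"z":-5.5,"roll":0},{"x":0,"y":0,"z":-5.5,"roll":0},{"x":0,"y":0,"z":-5.5,"roll":0}]}}

```text
time: 14.02
tool_pos: [604.2, 122.4, 121.3]
tcp_rot: [-3.138, 0.001, 1.425]
contact_force: [0.8, -0.5, 0.9]
grip_width: 35.7
```

Emit:
{"op": "arm_command", "data": {"targets": [{"x":-0.14,"y":-1,"z":0,"roll":0},{"x":-0.28,"y":-2,"z":0,"roll":0},{"x":-0.42,"y":-3,"z":0,"roll":0},{"x":-0.57,"y":-4,"z":0,"roll":0},{"x":-0.57,"y":-4,"z":0,"roll":0}]}}

```text
time: 14.43
tool_pos: [600.3, 81.3, 124.5]
tcp_rot: [3.138, 0.0, 1.425]
contact_force: [0.6, 0.6, 0.9]
grip_width: 35.5
```

```bash
python3 - <<'E'
from h import *
from plant import bot
s=bot.capture("scene");cv2.imwrite("pics/s15.png",cv2.resize(s["img"][200:360,420:620],None,fx=3.5,fy=3.5,interpolation=2))
E
```

```text
(no output)
```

View pics/s15.png

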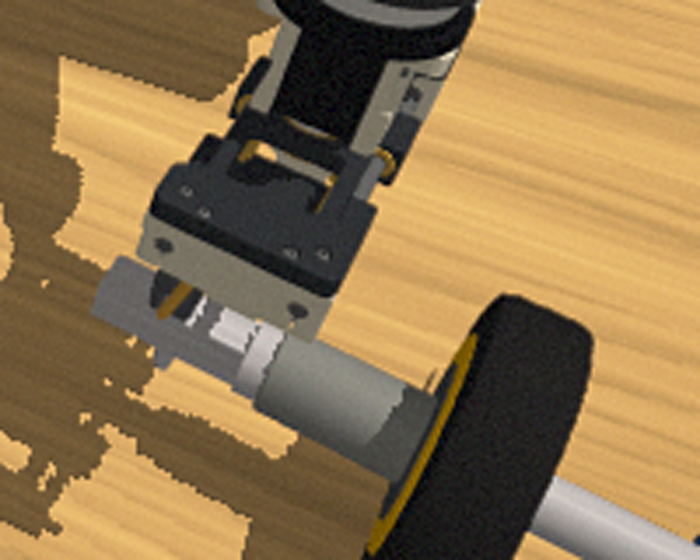

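Emit:
{"op": "arm_command", "data": {"targets": [{"x":-0.14,"y":-1,"z":0,"roll":0},{"x":-0.28,"y":-2,"z":0,"roll":0},{"x":-0.42,"y":-3,"z":0,"roll":0},{"x":-0.57,"y":-4,"z":0,"roll":0},{"x":-0.71,"y":-5,"z":0,"roll":0},{"x":-0.85,"y":-6,"z":0,"roll":0},{"x":-0.85,"y":-6,"z":0,"roll":0}]}}

```text
time: 15.07
tool_pos: [590.7, 21.0, 122.3]
tcp_rot: [-3.141, 0.001, 1.425]
contact_force: [0.6, -0.1, -0.2]
grip_width: 35.8
```

Emit:
{"op": "arm_command", "data": {"targets": [{"x":-0.14,"y":-1,"z":0,"roll":0},{"x":-0.23,"y":-1.6,"z":0,"roll":0},{"x":-0.23,"y":-1.6,"z":0,"roll":0},{"x":-0.23,"y":-1.6,"z":0,"roll":0}]}}

```text
time: 15.4
tool_pos: [588.6, 6.9, 122.5]
tcp_rot: [3.141, 0.001, 1.426]
contact_force: [-0.6, 0.2, 1.7]
grip_width: 35.6
```

```bash
python3 cap.py w16;python3 - <<'E'
from h import *
from plant import bot
s=bot.capture("scene");a=cv2.resize(s["img"][210:330,420:540],(400,400),interpolation=2)
o,c=load("w16");b=cv2.resize(c["img"][130:290,235:395],(400,400),interpolation=2)
cv2.imwrite("pics/s16.png",np.hstack([a,b]))
E
```

```text
15.4 [588.61272609   6.85882258 122.45590239] [3.14146059e+00 5.58819747e-04 1.42625001e+00] [-0.64820101  0.17761989  1.65909179] [-0.12  0.55  1.49 -0.    1.1   0.03]
```

View pics/s16.png

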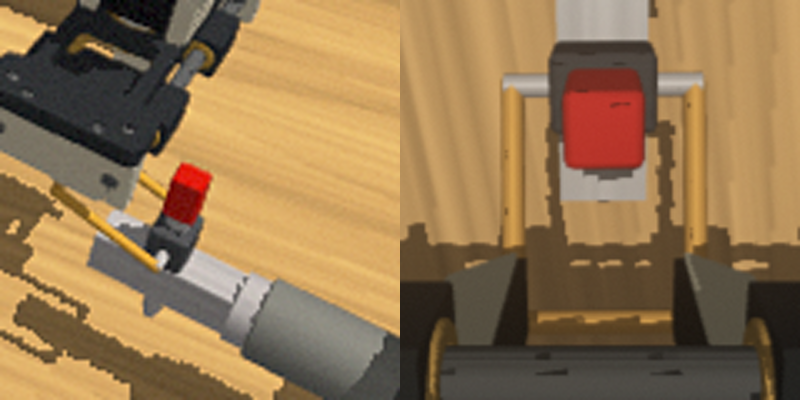

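Emit:
{"op": "arm_command", "data": {"targets": [{"x":-0.03,"y":-0.2,"z":-0.8,"roll":0},{"x":-0.03,"y":-0.2,"z":-1.6,"roll":0},{"x":-0.03,"y":-0.2,"z":-2.4,"roll":0},{"x":-0.03,"y":-0.2,"z":-2.4,"roll":0}]}}

```text
time: 15.83
tool_pos: [587.3, 5.9, 96.0]
tcp_rot: [-3.138, -0.0, 1.427]
contact_force: [-0.4, 0.3, 0.6]
grip_width: 35.7
```

Emit:
{"op": "arm_command", "data": {"targets": [{"x":0,"y":0,"z":-0.8,"roll":0},{"x":0,"y":0,"z":-1.6,"roll":0},{"x":0,"y":0,"z":-2.4,"roll":0},{"x":0,"y":0,"z":-2.8,"roll":0},{"x":0,"y":0,"z":-2.8,"roll":0}]}}

```text
time: 16.25
tool_pos: [587.5, 5.6, 68.9]
tcp_rot: [-3.139, 0.0, 1.427]
contact_force: [0.1, -1.6, -0.1]
grip_width: 35.8
```

```bash
python3 cap.py w17;python3 - <<'E'
from h import *
from plant import bot
s=bot.capture("scene");a=cv2.resize(s["img"][210:330,420:540],(400,400),interpolation=2)
o,c=load("w17");b=cv2.resize(c["img"][130:290,235:395],(400,400),interpolation=2)
cv2.imwrite("pics/s17.png",np.hstack([a,b]))
E
```

```text
16.25 [587.51999325   5.58380189  68.91186469] [-3.13919287e+00  2.00055009e-04  1.42685029e+00] [ 0.1119981  -1.57781682 -0.13641771] [-0.12  0.62  1.54 -0.    0.99  0.02]
```

View pics/s17.png

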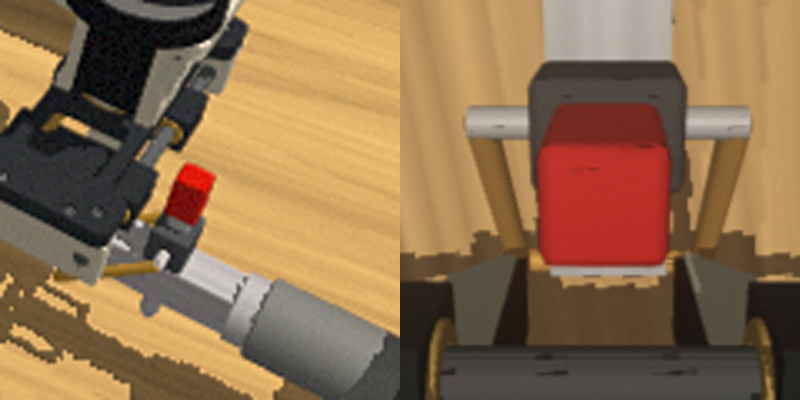

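Emit:
{"op": "arm_command", "data": {"targets": [{"x":0,"y":0,"z":1.0,"roll":0},{"x":0,"y":0,"z":1.9,"roll":0},{"x":0,"y":0,"z":1.9,"roll":0},{"x":0,"y":0,"z":1.9,"roll":0}]}}

```text
time: 16.68
tool_pos: [589.2, 5.4, 90.9]
tcp_rot: [3.139, -0.0, 1.427]
contact_force: [-0.3, 0.2, -0.3]
grip_width: 35.9
```

Emit:
{"op": "arm_command", "data": {"targets": [{"x":0.11,"y":0.8,"z":0,"roll":0},{"x":0.22,"y":1.6,"z":0,"roll":0},{"x":0.34,"y":2.4,"z":0,"roll":0},{"x":0.34,"y":2.4,"z":0,"roll":0},{"x":0.34,"y":2.4,"z":0,"roll":0}]}}

```text
time: 17.1
tool_pos: [591.6, 30.3, 89.1]
tcp_rot: [-3.141, 0.0, 1.428]
contact_force: [-0.2, -0.7, 0.6]
grip_width: 35.7
```

```bash
python3 cap.py w18;python3 - <<'E'
from h import *
from plant import bot
s=bot.capture("scene");a=cv2.resize(s["img"][210:330,420:540],(400,400),interpolation=2)
o,c=load("w18");b=cv2.resize(c["img"][130:290,235:395],(400,400),interpolation=2)
cv2.imwrite("pics/s18.png",np.hstack([a,b]))
E
```

```text
17.1 [591.62086215  30.30828818  89.10697301] [-3.14114424e+00  1.48558683e-04  1.42820362e+00] [-0.23905628 -0.66397462  0.60729148] [-0.08  0.6   1.51 -0.    1.03  0.06]
```

View pics/s18.png

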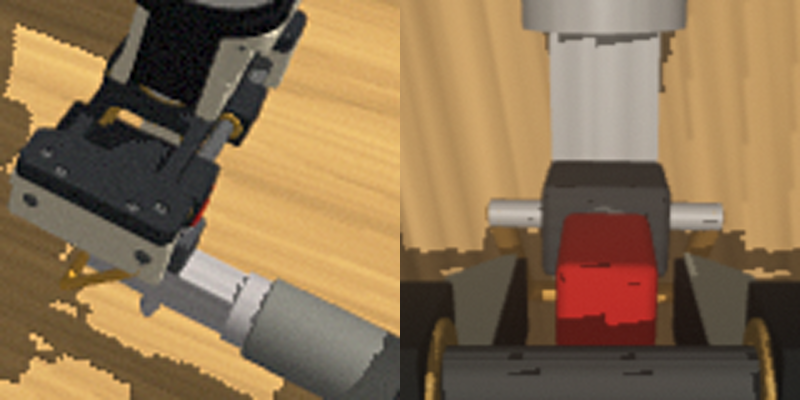

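Emit:
{"op": "arm_command", "data": {"targets": [{"x":0,"y":0,"z":-0.15,"roll":0},{"x":0.06,"y":0.4,"z":-0.15,"roll":0},{"x":0.1,"y":0.7,"z":-0.15,"roll":0},{"x":0.1,"y":0.7,"z":-0.15,"roll":0},{"x":0.1,"y":0.7,"z":-0.15,"roll":0}]}}

```text
time: 17.62
tool_pos: [592.6, 36.4, 87.7]
tcp_rot: [-3.141, 0.0, 1.427]
contact_force: [-0.9, -3.4, -1.0]
grip_width: 36.0
```

Emit:
{"op": "arm_command", "data": {"targets": [{"x":0.03,"y":0.2,"z":0,"roll":0},{"x":0.03,"y":0.2,"z":0,"roll":0},{"x":0.03,"y":0.2,"z":0,"roll":0}]}}

```text
time: 17.87
tool_pos: [592.9, 38.4, 87.8]
tcp_rot: [-3.141, 0.0, 1.427]
contact_force: [-0.7, -5.4, -1.5]
grip_width: 36.0
```

```bash
python3 cap.py w19;python3 - <<'E'
from h import *
from plant import bot
s=bot.capture("scene");a=cv2.resize(s["img"][230:330,420:520],(400,400),interpolation=2)
o,c=load("w19");b=cv2.resize(c["img"][130:290,235:395],(400,400),interpolation=2)
cv2.imwrite("pics/s19.png",np.hstack([a,b]))
E
```

```text
17.8667 [592.93974285  38.42449523  87.77250391] [-3.14138503e+00  2.22121510e-04  1.42682501e+00] [-0.6545586  -5.39543489 -1.52938173] [-0.06  0.6   1.51 -0.    1.03  0.08]
```

View pics/s19.png

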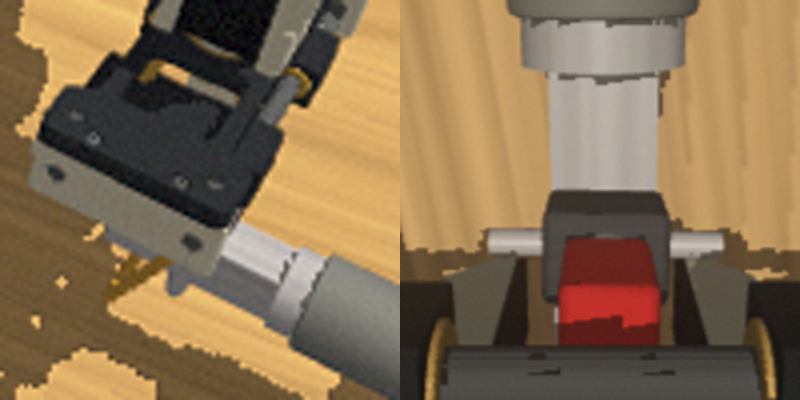

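Emit:
{"op": "arm_command", "data": {"targets": [{"x":0.01,"y":0.1,"z":0,"roll":0},{"x":0.01,"y":0.1,"z":0,"roll":0},{"x":0.01,"y":0.1,"z":0,"roll":0}]}}

```text
time: 18.22
tool_pos: [593.0, 39.5, 87.8]
tcp_rot: [-3.141, 0.0, 1.427]
contact_force: [-0.8, -4.7, -0.8]
grip_width: 35.7
```

Emit:
{"op": "arm_command", "data": {"targets": [{"x":0.01,"y":0.1,"z":0,"roll":0},{"x":0.01,"y":0.1,"z":0,"roll":0},{"x":0.01,"y":0.1,"z":0,"roll":0}]}}

```text
time: 18.47
tool_pos: [593.2, 40.5, 87.8]
tcp_rot: [-3.142, 0.0, 1.427]
contact_force: [-0.4, -4.8, -2.1]
grip_width: 35.8
```

Emit:
{"op": "arm_command", "data": {"targets": [{"x":0.01,"y":0.1,"z":0,"roll":0},{"x":0.01,"y":0.1,"z":0,"roll":0},{"x":0.01,"y":0.1,"z":0,"roll":0}]}}

```text
time: 18.72
tool_pos: [593.3, 41.5, 87.8]
tcp_rot: [-3.142, 0.0, 1.427]
contact_force: [-0.0, -4.9, -2.9]
grip_width: 36.1
```

Emit:
{"op": "arm_command", "data": {"targets": [{"x":0.01,"y":0.1,"z":0,"roll":0},{"x":0.01,"y":0.1,"z":0,"roll":0},{"x":0.01,"y":0.1,"z":0,"roll":0}]}}

```text
time: 18.97
tool_pos: [593.5, 42.3, 87.9]
tcp_rot: [3.141, 0.0, 1.427]
contact_force: [-0.6, -5.3, -2.3]
grip_width: 35.8
```

```bash
python3 cap.py w20;python3 - <<'E'
from h import *
from plant import bot
s=bot.capture("scene");a=cv2.resize(s["img"][260:320,430:490],(400,400),interpolation=2)
o,c=load("w20");b=cv2.resize(c["img"][130:290,235:395],(400,400),interpolation=2)
cv2.imwrite("pics/s20.png",np.hstack([a,b]))
E
```

```text
18.9667 [593.4569235   42.28599717  87.91000286] [3.14144962e+00 3.55926306e-04 1.42680984e+00] [-0.62576343 -5.33325256 -2.27110179] [-0.06  0.6   1.5  -0.    1.04  0.09]
```

View pics/s20.png

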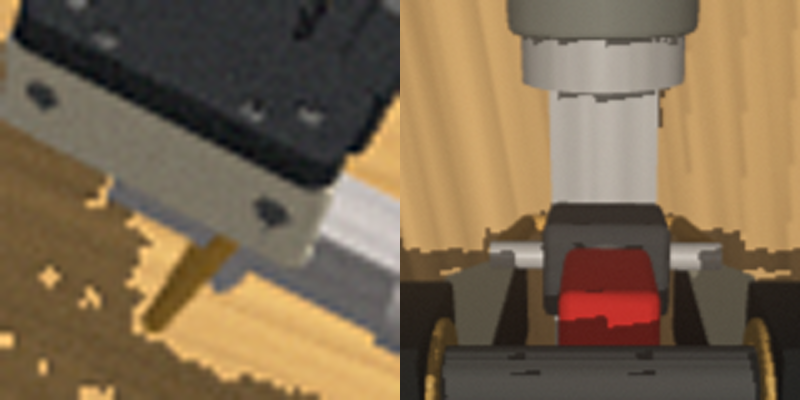

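```bash
cat > th.py <<'E'
from h import *
def corners(c,o=None,P=(596,56)):
    u=np.array([0.142,0.99,0]);v=np.array([0.99,-0.142,0])
    for th in (2.4,2.6,2.8,2.9,3.0):
        b=np.array([*P,102])-u*60*np.sin(th)+np.array([0,0,60*np.cos(th)])
        print(th,w2p(c,b+26*v,o).round(1),w2p(c,b-26*v,o).round(1))
if __name__=="__main__": corners(load("scene0")); print(w2p(load("scene0"),[596,56,44]))
E
python3 th.py
```

```text
2.4 [438.7 296.1] [450.5 278.7]
2.6 [442.9 301.4] [454.5 283.7]
2.8 [448.  306.3] [459.4 288.4]
2.9 [450.9 308.5] [462.2 290.5]
3.0 [453.9 310.6] [465.1 292.5]
[464.30421374 303.23877944]
```

Emit:
{"op": "arm_command", "data": {"targets": [{"x":0.01,"y":0.1,"z":0,"roll":0},{"x":0.01,"y":0.1,"z":0,"roll":0},{"x":0.01,"y":0.1,"z":0,"roll":0}]}}

```text
time: 19.32
tool_pos: [593.5, 42.6, 87.9]
tcp_rot: [3.142, 0.001, 1.427]
contact_force: [-0.7, -8.4, -2.5]
grip_width: 35.6
```

Emit:
{"op": "arm_command", "data": {"targets": [{"x":0.01,"y":0.07,"z":0,"roll":0},{"x":0.01,"y":0.07,"z":0,"roll":0},{"x":0.01,"y":0.07,"z":0,"roll":0}]}}

```text
time: 19.57
tool_pos: [593.5, 42.8, 87.9]
tcp_rot: [-3.142, 0.002, 1.427]
contact_force: [-1.7, -9.9, -1.1]
grip_width: 36.1
```

Emit:
{"op": "arm_command", "data": {"targets": [{"x":-0.07,"y":-0.5,"z":0,"roll":0},{"x":-0.2,"y":-1.5,"z":0,"roll":0},{"x":-0.4,"y":-3,"z":0,"roll":0},{"x":-0.7,"y":-5,"z":0,"roll":0},{"x":-0.7,"y":-5,"z":4,"roll":0},{"x":-0.7,"y":-5,"z":8,"roll":0},{"x":-0.7,"y":-5,"z":12,"roll":0},{"x":-0.7,"y":-5,"z":12,"roll":0}]}}

```text
time: 20.23
tool_pos: [590.7, -6.1, 217.1]
tcp_rot: [3.126, -0.002, 1.427]
contact_force: [0.6, 0.2, 0.1]
grip_width: 35.9
```

```bash
python3 cap.py w21;python3 - <<'E'
from h import *
from plant import bot
s=bot.capture("scene");pickle.dump(s,open("s21.pkl","wb"))
a=cv2.resize(s["img"][245:325,430:510],(480,480),interpolation=2)
o,c=load("w21");b=cv2.resize(c["img"][100:260,270:370],(300,480),interpolation=2)
cv2.imwrite("pics/s21.png",np.hstack([a,b]))
E
```

```text
20.2333 [590.65627259  -6.05527822 217.05527351] [ 3.12556176e+00 -1.56654753e-03  1.42686086e+00] [0.57198312 0.19109668 0.10501528] [-0.14  0.46  1.37  0.    1.3   0.  ]
```

View pics/s21.png

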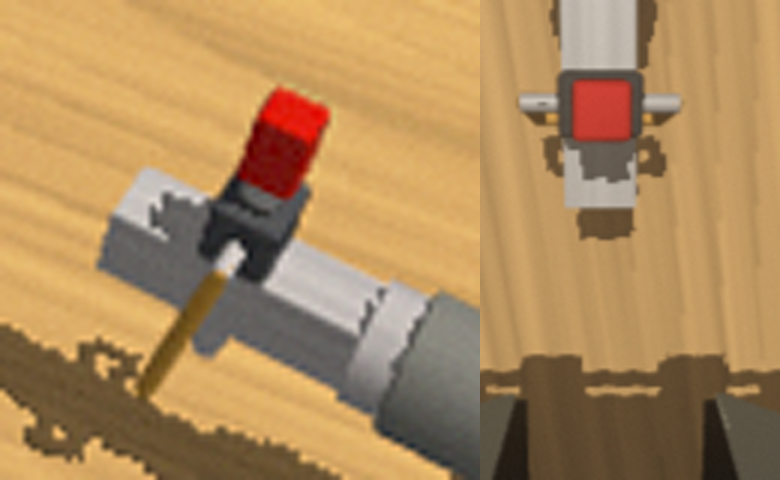

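Emit:
{"op": "arm_command", "data": {"targets": [{"x":0,"y":-2,"z":1,"roll":0},{"x":0,"y":-2,"z":1,"roll":0},{"x":0,"y":-2,"z":1,"roll":0},{"x":0,"y":-2,"z":1,"roll":0},{"x":0,"y":-2,"z":1,"roll":0}]}}

```text
time: 20.75
tool_pos: [586.2, -25.1, 216.7]
tcp_rot: [-3.14, -0.001, 1.427]
contact_force: [0.0, -0.6, -0.4]
grip_width: 35.9
```

```bash
python3 -c "
from plant import bot
o=bot.get_obs();print(o['time'],o['dq'].round(3),o['contact_force']);print(bot.close_job())"
```

```text
20.75 [ 0.003 -0.002 -0.007 -0.004  0.002 -0.003] [ 0.00589138 -0.58763593 -0.39040494]
the job is handed in; nothing more can be done
None
```

I took the red-knobbed, brass-ringed linchpin from the rack and pushed it down the axle hole until its collar seated, then swung the ring over the axle end to its stop. The job was handed in at about 21 s of the 72 s allowed. No verdict was reported, so what follows is from my own checks.

**Seating:** the tool stopped moving at z = 122.2 mm (the expected seat was 122.4) under a reading of about 15 N. In the scene camera the tip showed at the seated height, within about 1 pixel.

**Ring:** it was still leaning back when the pin seated. At the end the tool stalled with about 10 N against the stop. The ring's bottom corner was at pixel (454.5, 310.5), against (453.9, 310.6) predicted for 3.0 rad and (448, 306.3) for 2.8 rad.

**Disagreements:**
- The two fixed cameras differed by about 3 mm on where the hole was, so I lined up by the wrist camera and by feel.
- A side force of 3 to 4 N built up in the hole during insertion. It went away after I shifted the pin about 1 mm outboard.
- I felt no clear detent; force only built up at the seat.

At hand-in the arm was still, touching nothing, and about 8 cm outboard of the pin. I never reached for the bystanders or look-alikes, and no unexpected contact force showed, but I did not check their positions again in a last picture.

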